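Push the spacer row home and swing the keeper across

ROBOT

A 7-joint arm with a two-finger parallel gripper is mounted at the origin on a cart in front of the work surface, level with it; the furniture and walls round the work are solid. World frame = base frame: x ahead of the robot, y to its left, z up, the work surface at z = 0. Lengths are in mm, angles in degrees, forces in N, time in s.
With the tool pointing down it reaches from about 400 to 850 mm from the base axis. Payload 4.5 kg.
Tool frame: the origin (TCP) lies on the centre line of the jaws, within the pads' length; the fingertips stand 25 mm ahead of it and the grasp point (between the pads) lies 6 mm ahead of it (arm.tips_ahead is the distance from the TCP to the fingertips, in mm); z points along the fingers, y is the direction in which the jaws open and shut (so a half turn about z gives the same grasp; the last joint's range is limited). The gripper opens to 85 mm and grips with 20 to 120 N. Pads are 22 mm wide; open, the fingers measure 114 mm over their backs; the gripper's body (76 mm by 85 mm) begins 54 mm behind the grasp point. The pads swing forward as they close: fully open they stand 13 mm farther back than shut.
Start: joints at [66.509, 39.483, -11.15, 89.685, 9.013, 51.709, -12.324], TCP at [268.389, -564.464, 256.317] pointing down, gripper open.
Joint ranges: [-172.22, 172.22], [-26.19, 119.32], [-84.43, 86.54], [7.71, 146.69], [-57.33, 237.33], [2.42, 119.75], [-152.13, 152.13]. Speed limits (degrees/s): [147.25, 147.25, 180, 180, 180, 180, 180].

INTERFACE

Orientations are given as [roll, pitch, yaw] about the fixed x, y, z axes, in that order (R = Rz(yaw) Ry(pitch) Rx(roll)).
In Python, from rig import arm gives the robot as it stands. The module is installed in compiled form; this text tells all that it offers.
- The arm moves only by the shell command python3 -m handwheel 'ROWS'. ROWS is JSON, a list of rows, each an object of numbers: "x", "y", "z": the shift along the tool's x, y, z in cm; "yaw": the turn about the tool's z in degrees; "claw": the opening, from 0 (shut) to 1 (fully open). In form: [{"x": .., "y": .., "z": .., "yaw": .., "claw": ..}, ...]. A call has exactly 5 rows; each row is the pose to reach, as a shift and turn from the pose measured when the call began, along the tool's axes at that moment; what a row does not reach only later rows make up. A row lasts 1/10 s, in which the tool goes at most 50 mm and 8.59 degrees, less where a joint would pass 70% of its speed; a pose out of reach is approached as far as the arm can. A call with a gripper value outside its range is refused whole. The fingers move at their own pace and stop on an object; the grip force is fixed at half the most. Time passes only in rows, so rows that repeat a pose let the fingers close, or fill a call up. It gives the time, the measured TCP pose, the force and the opening at its end, in the units of the state.
- arm.read_state(): the state, without advancing time (a new reading comes with each control period).
- arm.grab_frame(name): name is "scene" or "side" or "wrist"; returns a dict with "color" (400x640x3 uint8, red, green, blue), "range_z" (400x640 float32, mm along the optical axis (not along the pixel's ray), 0 where there is no reading), "fx", "fy", "cx", "cy" (pixels), "k1" (the pictures are not rectified: a ray, as slopes to the right and down, at radius r is drawn at 1 + k1 r^2 times it, then the intrinsics apply), "eye" and "rotation" of the camera in the world. Camera axes: x right, y down, z forward; pixel columns grow to the right and rows downward; lengths in mm; the calibration is good to about 2 mm. A picture is of the moment at which its call begins.
- arm.close_job(): hands the job in, once; it reports no verdict.
The state is a dict: "t": time; "q": joint angles; "joint_velocities": joint speeds; "joint_efforts": joint torques, N m; "eef_pos": TCP position; "eef_rot": TCP orientation; "ft_force": force on the tool from outside, world axes, zero at the start; "torque": the same for the moment, N m; "grip_width": finger opening in mm.
Only numpy, scipy, OpenCV 4.12 (cv2) and the standard library are available. Lean on these libraries where they do the work, as an engineer would, in place of code of your own. Each camera call takes 0.05 s, during which the arm holds its last target.

TASK

Push the row of four steel spacer blocks along its guide rail as one train, from behind, until the front block is fully home against the end stop and all four still touch one another. Then push the keeper arm round by its finger post until it lies squarely across the rail behind the row, fully closed. Only push: lift nothing, keep the blocks together and upright in the rail, and leave the other things on the worktop where they are.

Things in the scene. Friction and masses are not known exactly. Their poses are not given: they have to be found in the camera images.
- rail: fixed dark steel channel, 220 mm long. Origin on the worktop under its centre line; +x along the channel to the end stop, z up, +y to the keeper's pivot (robot's side). Floor 4 mm above the worktop, 32 mm wide; side walls 6 mm thick, tops 12 mm above the worktop. Spans x = -105 to +115 mm, open at the -x end
- end_stop (a point): centre of the end stop's face, at rail x = +103 mm, 21 mm above the worktop; the stop is a steel block across the channel, 12 mm thick, 44 mm wide, top 38 mm above the worktop
- keeper_pivot (a point): top of the keeper arm on its vertical pivot axis, at rail x = 0, y = +42 mm. The arm is a flat bright steel bar 10 mm wide, 14.5 to 22.5 mm above the worktop (just over the rail's walls), reaching 58 mm from the pivot
- spacer_1: steel spacer block, 22 mm long along the rail (its x), 30 mm wide (y), 30 mm tall, about 0.12 kg, a small bore in its top. Origin at the centre of its underside, axes parallel to the rail's at the start. The rearmost of the row, farthest from the end stop; when the row is home its rear face is at x = +15 mm in the rail's frame
- spacer_2: steel spacer block, 22 mm long along the rail (its x), 30 mm wide (y), 30 mm tall, about 0.12 kg, a small bore in its top. Origin at the centre of its underside, axes parallel to the rail's at the start. Second from the rear
- spacer_3: steel spacer block, 22 mm long along the rail (its x), 30 mm wide (y), 30 mm tall, about 0.12 kg, a small bore in its top. Origin at the centre of its underside, axes parallel to the rail's at the start. Third from the rear
- spacer_4: steel spacer block, 22 mm long along the rail (its x), 30 mm wide (y), 30 mm tall, about 0.12 kg, a small bore in its top. Origin at the centre of its underside, axes parallel to the rail's at the start. The front one, nearest the end stop
- keeper (a joint): turn of the keeper arm, rad: 0 = beside the rail, pointing to rail -x; negative = swung farther out; +1.571 = closed, at its limit, squarely across the channel (pointing to rail -y) just behind the home row. Starts at -0.45 to 0, closes counter-clockwise seen from above, stays where left, needs under 2 N at its post
- keeper_post (a point): middle (40 mm above the worktop) of the upright steel finger post near the free end of the keeper arm, 52 mm from the pivot; the post is 12 mm thick and its top is 52 mm above the worktop
- collet: a steel collet standing upright, 22 mm across and 37 mm tall, beyond the rail; not part of the job. Origin at the centre of its underside
- bolt: a steel hexagon bolt lying down, 15 x 32 x 13 mm, beyond the rail; not part of the job. Origin at the centre of its underside
- wax_block: a plain dark brown block of wax, 30 x 48 x 22 mm, on the robot's side of the rail near its stop end; not part of the job. Origin at the centre of its underside
- hex_key: an L-shaped hexagon key lying flat, 31 x 88 x 6 mm, near the front edge on the right; not part of the job. Origin at the centre of its underside
- oil_can: a red oil can with a long spout, 68 mm across and 118 mm tall, at the back right; not part of the job. Origin at the centre of its underside
- spanner: an open spanner lying flat, 35 x 180 x 6 mm, at the back; not part of the job. Origin at the centre of its underside
Mind the look-alikes: they are no part of the job. What is shaped like the spacer_1 but black is not meant.

How it is judged (in metres and radians):
On the way, in this order (a step that is already met when the one before it is completed fails the run):
1. the whole row of spacers is home against the end stop (x of spacer_1 in the frame of rail between 0.0225 and 0.0295 m and z of each of spacer_1, spacer_2, spacer_3, spacer_4 in the frame of rail below 0.008 m and y of spacer_1 in the frame of rail between -0.004 and 0.004 m and x of spacer_2 in the frame of rail between 0.0445 and 0.0515 m and y of spacer_2 in the frame of rail between -0.004 and 0.004 m and x of spacer_3 in the frame of rail between 0.0665 and 0.0735 m and y of spacer_3 in the frame of rail between -0.004 and 0.004 m and x of spacer_4 in the frame of rail between 0.0885 and 0.0955 m and y of spacer_4 in the frame of rail between -0.004 and 0.004 m), for 0.2 s.
2. the keeper lies across the rail behind the row (value of joint keeper above 1.47 rad), for 0.2 s.
At the end, for the whole second after the job is handed in: all four spacers lie in the channel in their order, each within 3.5 mm of its place in a closed row against the end stop (within 4 mm of the centre line, less than 4 mm above the channel floor), at rest, and the keeper is turned to at least 1.47 rad (all of step 1 and value of joint keeper above 1.47 rad and linear speed of each of spacer_1, spacer_2, spacer_3, spacer_4 below 0.01 m/s); the robot touches nothing.
It fails at once if a spacer is lifted more than 8 mm off the channel floor (z of any of spacer_1, spacer_2, spacer_3, spacer_4 in the frame of rail above 0.012 m).
It fails at once if a spacer is tipped by more than 0.35 rad (angle between any of spacer_1, spacer_2, spacer_3, spacer_4's own z axis and vertical above 0.35 rad).
It fails at once if the row comes apart: a gap of more than 12 mm opens between two neighbours (distance between spacer_1 and spacer_2 above 0.034 m or distance between spacer_2 and spacer_3 above 0.034 m or distance between spacer_3 and spacer_4 above 0.034 m).
It fails at once if another thing on the worktop is moved by more than 20 mm or knocked over (distance of any of collet, bolt, wax_block, hex_key from where it was at the start of the episode above 0.02 m or angle between any of collet, wax_block's own z axis and vertical above 0.5 rad).
It also fails if it takes over 45 s, if anything falls off the work surface, if the arm or the gripper's body presses on something with over 40 N, if the wrist force passes 120 N, or if a joint passes its speed limit or range.

## Working session

There is one attempt and no reset: what is moved stays moved. The work goes in short steps, Python scripts to look and compute and a shell command to move; the robot and the scene stay as the last step left them, time stands still between calls to the robot, and variables do not carry over. Pictures are saved under pics/ and viewed, and the job is handed in when it is done.

```bash
mkdir -p pics; ls
python3 - <<'E'
from rig import arm
import cv2,numpy as np
s=arm.read_state();print(s['t'],s['eef_pos'],s['eef_rot'],s['grip_width'],arm.tips_ahead)
for n in('scene','side'):
    f=arm.grab_frame(n);cv2.imwrite(f'pics/{n}0.png',f['color'][:,:,::-1]);np.savez(f'/tmp/{n}0.npz',**f)
    print(n,f['eye'],f['rotation'],f['fx'],f['cx'],f['cy'],f['k1'])
E
```

```text
pics
0.0 [ 268.06326975 -563.91023712  255.4591672 ] [-1.79891060e+02  8.40787934e-03  2.54352715e+01] 85.56169570264355 25.0
scene [  1.84211035 392.29775448 614.75816343] [-126.70873712    0.15127949 -130.14614277] 472.86871424913744 319.4570611260036 199.56587568123058 0.03811752424085903
side [207.52832753 878.44448166 723.67502655] [-124.14149976    0.90111154 -161.00303246] 509.1867696186692 320.34302537777546 201.54102171298857 -0.013282145152800857
```

View pics/scene0.png

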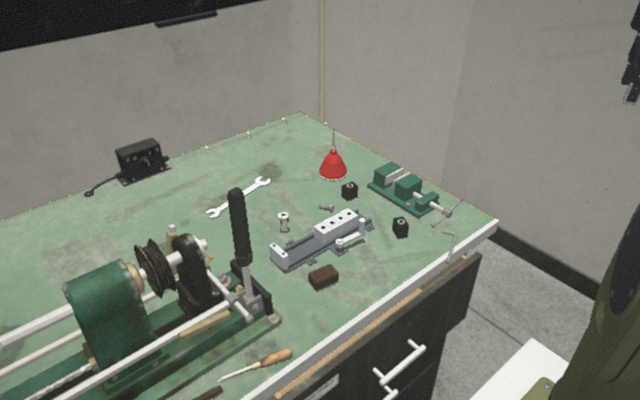

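View pics/side0.png

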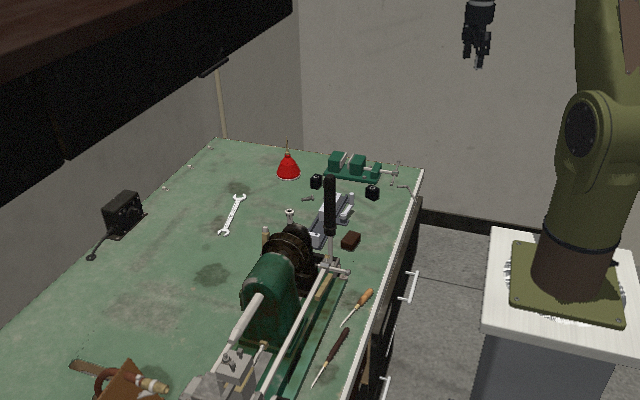

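```bash
cat > h.py <<'E'
import cv2,numpy as np
from scipy.spatial.transform import Rotation as R
def cam(f):
    K=np.array([[f['fx'],0,f['cx']],[0,f['fy'],f['cy']],[0,0,1.]]);d=np.array([float(f['k1']),0,0,0])
    return K,d,np.array(f['eye'],float),R.from_euler('xyz',f['rotation'],degrees=True).as_matrix()
def ray(f,uv):
    K,d,e,M=cam(f);p=cv2.undistortPoints(np.array(uv,float).reshape(-1,1,2),K,d)[:,0]
    return e,np.c_[p,np.ones(len(p))]@M.T
def atz(f,uv,z):
    e,r=ray(f,uv);return e+r*((z-e[2])/r[:,2])[:,None]
def atdepth(f,uv):
    e,r=ray(f,uv);uv=np.array(uv).reshape(-1,2).round().astype(int);return e+r*f['range_z'][uv[:,1],uv[:,0]][:,None]
def proj(f,P):
    K,d,e,M=cam(f);rv=cv2.Rodrigues(M.T)[0];return cv2.projectPoints(np.array(P,float).reshape(-1,1,3),rv,-M.T@e,K,d)[0][:,0]
def crop(f,u0,v0,u1,v1,s,name):
    im=cv2.resize(f['color'][v0:v1,u0:u1,::-1],None,fx=s,fy=s,interpolation=cv2.INTER_CUBIC)
    for u in range(-(-u0//10)*10,u1,10):cv2.putText(im,str(u),((u-u0)*s,9),0,.33,(0,0,255),1);cv2.line(im,((u-u0)*s,10),((u-u0)*s,16),(0,0,255),1)
    for v in range(-(-v0//10)*10,v1,10):cv2.putText(im,str(v),(0,(v-v0)*s),0,.33,(0,0,255),1)
    cv2.imwrite(name,im)
E
python3 - <<'E'
from h import *
f=dict(np.load('/tmp/scene0.npz'))
crop(f,262,170,412,280,5,'pics/c0.png')
f=dict(np.load('/tmp/side0.npz'))
crop(f,280,160,400,260,6,'pics/c1.png')
E
```

```text
(no output)
```

View pics/c0.png

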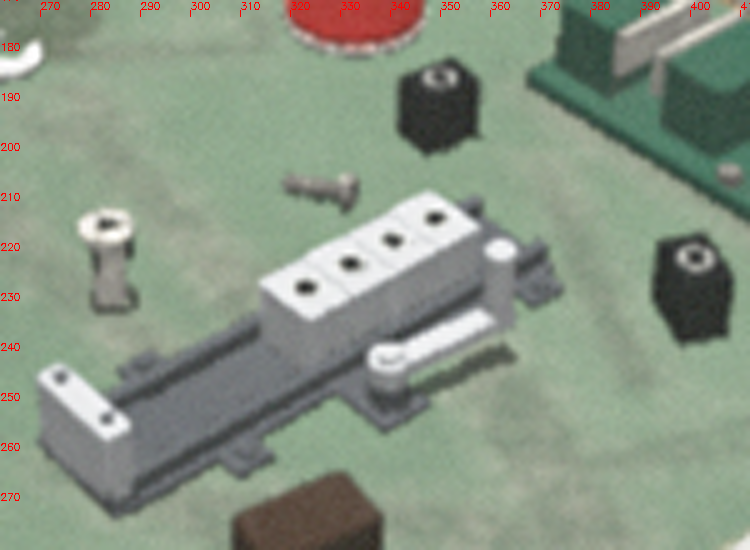

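View pics/c1.png

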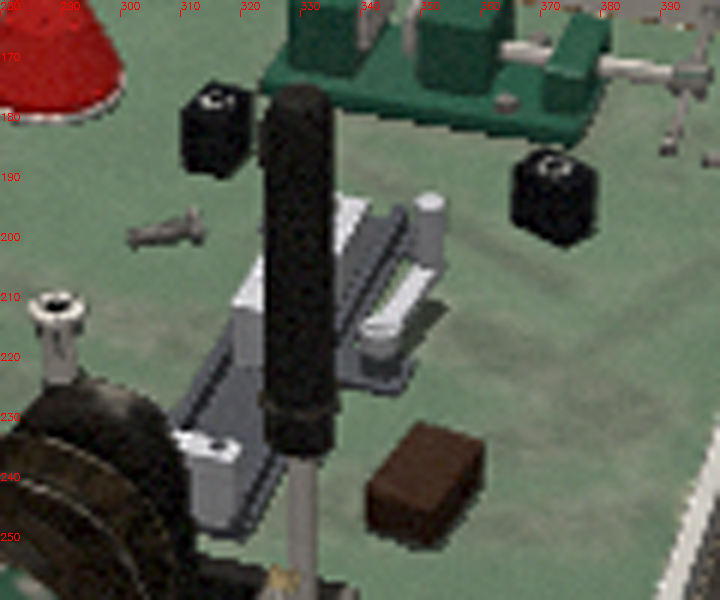

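```bash
cat > fit.py <<'E'
from h import *
from scipy.optimize import least_squares
f=dict(np.load('/tmp/scene0.npz'))
c=lambda L:(np.array(L,float)+.5)/5-.5+[262,170]
stop=c([(38,378),(62,362),(130,422),(110,438)]);bores=c([(306,287),(350,263),(393,240),(435,217)]);piv=c([(388,355)]);post=c([(500,246)])
stopR=np.array([(115,-22,38),(103,-22,38),(103,22,38),(115,22,38)],float)
def T(p,P):
    a=p[2];Rz=np.array([[np.cos(a),-np.sin(a),0],[np.sin(a),np.cos(a),0],[0,0,1]]);return P@Rz.T+[p[0],p[1],0]
def res(p):
    br=np.array([(p[3]-22*i,0,34) for i in range(4)])
    return np.r_[(proj(f,T(p,stopR))-stop).ravel(),(proj(f,T(p,br))-bores).ravel(),(proj(f,T(p,np.array([(0,42,22.5)])))-piv).ravel()]
print(atz(f,bores,34).round(1),atz(f,stop,38).round(1),atz(f,piv,22.5).round(1),atz(f,post,52).round(1))
print(atdepth(f,bores+[3,2]).round(1),atdepth(f,stop[[0,2]]*.5+stop[[1,3]]*.5).round(1))
r=least_squares(res,[550,-150,1.6,0]);p=r.x
print(p,np.degrees(p[2]),res(p).round(2))
W=atz(f,post,52)[0]
a=p[2];d=W[:2]-p[:2];rl=np.array([np.cos(a)*d[0]+np.sin(a)*d[1],-np.sin(a)*d[0]+np.cos(a)*d[1]])
print('post in rail',rl, np.hypot(*(rl-[0,42])), 'angle',np.arctan2(-(rl[1]-42),-rl[0])*-1)
E
python3 fit.py
```

```text
[[ 527.2  -57.2   34. ]
 [ 527.2  -79.5   34. ]
 [ 526.9 -101.6   34. ]
 [ 526.9 -124.    34. ]] [[547.5  52.8  38. ]
 [548.9  41.2  38. ]
 [507.6  41.4  38. ]
 [505.6  51.6  38. ]] [[487.6 -63.8  22.5]] [[ 481.9 -114.6   52. ]]
[[ 518.9  -57.5   34.2]
 [ 519.5  -80.4   33.4]
 [ 516.1  -99.5   36.8]
 [ 518.7 -124.4   33.7]] [[548.6  46.7  37.6]
 [506.7  46.4  37.8]]
[527.53212421 -62.4439339    1.57036178   4.71344201] 89.97510205593092 [-0.55 -0.66  0.06 -0.34  1.05  0.38 -0.42  0.25  0.12 -0.2  -0.01 -0.15
 -0.16 -0.17 -0.3  -0.09  0.19  0.89]
post in rail [-52.22048077  45.65035739] 52.34791038223167 angle 0.0697892667529944
```

Run:
```python
from h import *
f=dict(np.load('/tmp/scene0.npz'))
print(atdepth(f,[(237,192),(240,225),(246,262),(400,220),(348,185),(333,165),(333,152),(384,172),(408,182),(335,272)]).round())
K,d,e,M=cam(f)
v,u=np.mgrid[0:400,0:640];uv=np.c_[u.ravel(),v.ravel()]
P=atdepth(f,uv);z=f['range_z'].ravel()
m=(z>0)&(P[:,2]>60)&(P[:,0]>380)&(P[:,0]<680)&(P[:,1]>-330)&(P[:,1]<130)
Q=P[m]
print(len(Q));
import collections
cc={}
for p in Q:
    k=(int(p[0]//30*30),int(p[1]//30*30));cc[k]=max(cc.get(k,0),p[2])
print({k:round(v) for k,v in sorted(cc.items())})
```

```text
[[ 439.  160.  266.]
 [ 432.  166.  220.]
 [ 432.  164.  152.]
 [ 448. -188.   31.]
 [ 603. -193.   30.]
 [ 676. -215.   36.]
 [ 688. -224.   61.]
 [ 565. -263.   52.]
 [ 506. -273.   53.]
 [ 431.   -3.   23.]]
0
{}
```

```bash
python3 -m handwheel '[{"x":0,"y":0,"z":0,"yaw":8,"claw":0},{"x":0,"y":0,"z":0,"yaw":16,"claw":0},{"x":0,"y":0,"z":0,"yaw":24,"claw":0},{"x":0,"y":0,"z":0,"yaw":25.4,"claw":0},{"x":0,"y":0,"z":0,"yaw":25.4,"claw":0}]'; python3 -c "
from rig import arm;print(arm.read_state()['q'])"
```

```text
t: 0.6
eef_pos: [268.1, -563.7, 255.2]
eef_rot: [-179.9, 0.1, 0.2]
ft_force: [-0.0, 0.3, -0.0]
grip_width: 12.4
[ 62.43633245  39.31311324  -3.8090562   90.00024805   3.12140565
  50.93295439 -32.30947077]
```

```bash
python3 -m handwheel '[{"x":2.7,"y":-3.9,"z":0,"yaw":0,"claw":0},{"x":5.4,"y":-7.8,"z":0,"yaw":0,"claw":0},{"x":8.1,"y":-11.7,"z":0,"yaw":0,"claw":0},{"x":10.8,"y":-15.6,"z":0,"yaw":0,"claw":0},{"x":13.5,"y":-19.5,"z":0,"yaw":0,"claw":0}]'
python3 -m handwheel '[{"x":2.7,"y":-3.9,"z":0,"yaw":0,"claw":0},{"x":5.4,"y":-7.8,"z":0,"yaw":0,"claw":0},{"x":8.1,"y":-11.7,"z":0,"yaw":0,"claw":0},{"x":10.8,"y":-15.6,"z":0,"yaw":0,"claw":0},{"x":12.5,"y":-18.5,"z":0,"yaw":0,"claw":0}]'; python3 -c "
from rig import arm;print(arm.read_state()['q'])"
```

```text
t: 1.1
eef_pos: [403.3, -366.7, 255.5]
eef_rot: [-179.9, 0.1, 0.3]
ft_force: [0.4, -0.1, 1.1]
grip_width: 0.3
t: 1.6
eef_pos: [529.4, -177.2, 255.7]
eef_rot: [-179.8, -0.0, 0.7]
ft_force: [0.1, 0.1, -0.8]
grip_width: -0.1
[ 14.58620868  34.26636047  -1.13874898 101.73295819   0.61964427
  44.03887153 -76.09623993]
```

```bash
python3 -m handwheel '[{"x":-0.2,"y":0,"z":4,"yaw":0.7,"claw":0},{"x":-0.2,"y":0,"z":8,"yaw":0.7,"claw":0},{"x":-0.2,"y":0,"z":12,"yaw":0.7,"claw":0},{"x":-0.2,"y":0,"z":16,"yaw":0.7,"claw":0},{"x":-0.2,"y":0,"z":18.5,"yaw":0.7,"claw":0}]'
python3 - <<'E'
from h import *
from rig import arm
f=arm.grab_frame('scene');np.savez('/tmp/s1.npz',**f);crop(f,290,130,440,250,5,'pics/c2.png')
f=arm.grab_frame('wrist');cv2.imwrite('pics/w2.png',f['color'][:,:,::-1]);np.savez('/tmp/w1.npz',**f)
E
```

```text
t: 2.1
eef_pos: [526.3, -176.0, 68.0]
eef_rot: [-179.7, 0.1, 0.2]
ft_force: [0.2, -0.5, -0.0]
grip_width: -0.1
```

View pics/c2.png

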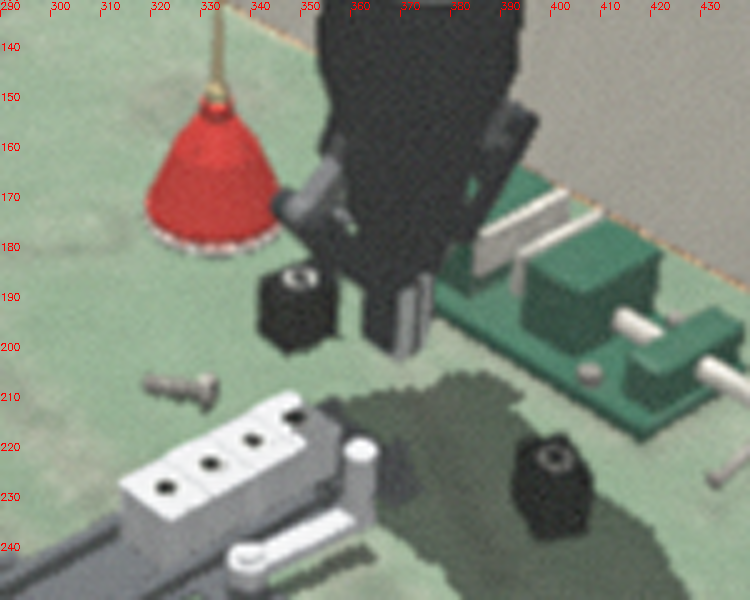

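View pics/w2.png

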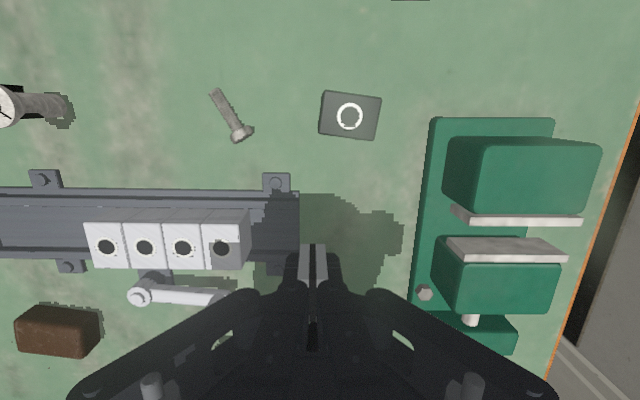

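Run:
```python
from h import *
f=dict(np.load('/tmp/w1.npz'))
print(atz(f,[(107,247),(144,247),(182,247),(221,248)],34).round(1), atz(f,[(314,245),(304,280)],43).round(1), atz(f,[(140,296)],22.5).round(1))
print(atz(f,[(299,192),(299,263)],12).round(1))
```

```text
[[ 526.2  -54.9   34. ]
 [ 526.3  -76.6   34. ]
 [ 526.4  -98.8   34. ]
 [ 525.9 -121.5   34. ]] [[ 532.8 -175.8   43. ]
 [ 510.6 -170.2   43. ]] [[483.6 -59.5  22.5]]
[[ 553.7 -166.3   12. ]
 [ 503.2 -165.7   12. ]]
```

```bash
python3 -m handwheel '[{"x":0.05,"y":0,"z":1.5,"yaw":0.2,"claw":0},{"x":0.05,"y":0,"z":2.7,"yaw":0.2,"claw":0},{"x":0.05,"y":-0.8,"z":2.7,"yaw":0.2,"claw":0},{"x":0.05,"y":-1.6,"z":2.7,"yaw":0.2,"claw":0},{"x":0.05,"y":-2.0,"z":2.7,"yaw":0.2,"claw":0}]'
python3 - <<'E'
from h import *
from rig import arm
f=arm.grab_frame('wrist');crop(f,0,150,400,350,2,'pics/w3.png');print(arm.read_state()['eef_pos'])
E
```

```text
t: 2.7
eef_pos: [526.3, -153.8, 41.7]
eef_rot: [-179.6, 0.3, 0.1]
ft_force: [-0.5, 0.6, 0.2]
grip_width: -0.1
[ 526.26122855 -153.24434865   41.64054306]
```

View pics/w3.png

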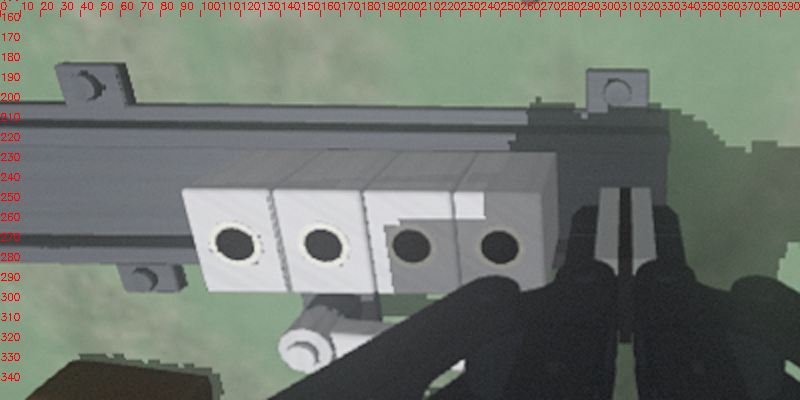

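```bash
python3 -m handwheel '[{"x":0.05,"y":-0.4,"z":0,"yaw":0,"claw":0},{"x":0.05,"y":-0.8,"z":0,"yaw":0,"claw":0},{"x":0.05,"y":-1.3,"z":0,"yaw":0,"claw":0},{"x":0.05,"y":-1.8,"z":0,"yaw":0,"claw":0},{"x":0.05,"y":-2.2,"z":0,"yaw":0,"claw":0}]'
python3 - <<'E'
from h import *
from rig import arm
f=arm.grab_frame('wrist');crop(f,0,150,400,350,2,'pics/w4.png');print(arm.read_state()['eef_pos'])
E
```

```text
t: 3.25
eef_pos: [526.7, -131.2, 41.8]
eef_rot: [-179.6, 0.3, 0.1]
ft_force: [0.5, -2.9, -0.2]
grip_width: -0.1
[ 526.62391833 -130.00467962   41.70609094]
```

View pics/w4.png

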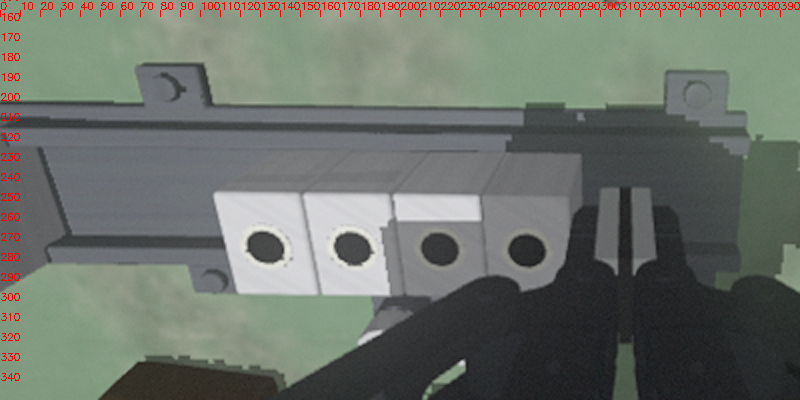

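```bash
python3 -m handwheel '[{"x":0.05,"y":-0.6,"z":0,"yaw":0,"claw":0},{"x":0.05,"y":-1.3,"z":0,"yaw":0,"claw":0},{"x":0.05,"y":-2.0,"z":0,"yaw":0,"claw":0},{"x":0.05,"y":-2.7,"z":0,"yaw":0,"claw":0},{"x":0.05,"y":-3.2,"z":0,"yaw":0,"claw":0}]'
python3 -m handwheel '[{"x":0.05,"y":-0.5,"z":0,"yaw":0,"claw":0},{"x":0.05,"y":-1.0,"z":0,"yaw":0,"claw":0},{"x":0.05,"y":-1.5,"z":0,"yaw":0,"claw":0},{"x":0.05,"y":-2.0,"z":0,"yaw":0,"claw":0},{"x":0.05,"y":-2.3,"z":0,"yaw":0,"claw":0}]'
python3 - <<'E'
from h import *
from rig import arm
f=arm.grab_frame('wrist');crop(f,0,150,400,350,2,'pics/w5.png');print(arm.read_state()['eef_pos'])
E
```

```text
t: 3.8
eef_pos: [526.9, -96.7, 41.9]
eef_rot: [-179.5, 0.3, 0.2]
ft_force: [0.1, -1.5, -1.3]
grip_width: -0.2
t: 4.3
eef_pos: [527.3, -73.1, 42.1]
eef_rot: [-179.5, 0.3, 0.2]
ft_force: [-0.4, -2.4, -1.7]
grip_width: 0.1
[527.32533727 -72.49917894  42.0215774 ]
```

View pics/w5.png

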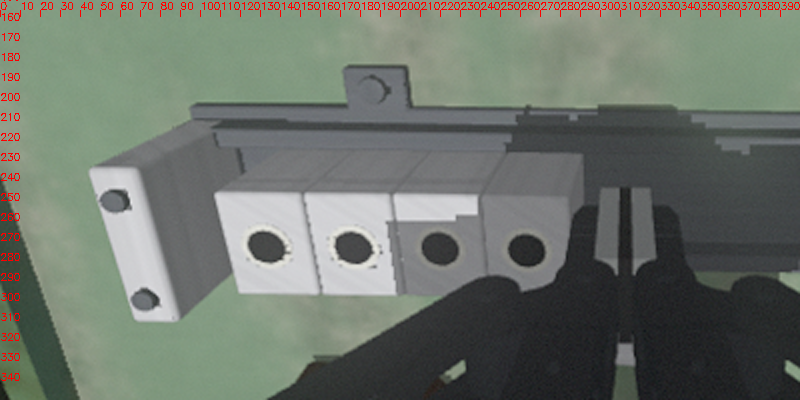

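```bash
python3 -m handwheel '[{"x":0,"y":-0.2,"z":0,"yaw":0,"claw":0},{"x":0,"y":-0.4,"z":0,"yaw":0,"claw":0},{"x":0,"y":-0.6,"z":0,"yaw":0,"claw":0},{"x":0,"y":-0.8,"z":0,"yaw":0,"claw":0},{"x":0,"y":-0.9,"z":0,"yaw":0,"claw":0}]'
python3 - <<'E'
from h import *
from rig import arm
f=arm.grab_frame('wrist');crop(f,0,150,400,350,2,'pics/w6.png');s=arm.read_state();print(s['eef_pos'],s['ft_force'])
E
```

```text
t: 4.85
eef_pos: [527.3, -63.3, 42.1]
eef_rot: [-179.5, 0.3, 0.3]
ft_force: [-0.5, -1.9, -1.3]
grip_width: -0.3
[527.30021202 -63.14001318  42.12369568] [-0.32426916 -2.23729096  0.16016709]
```

View pics/w6.png

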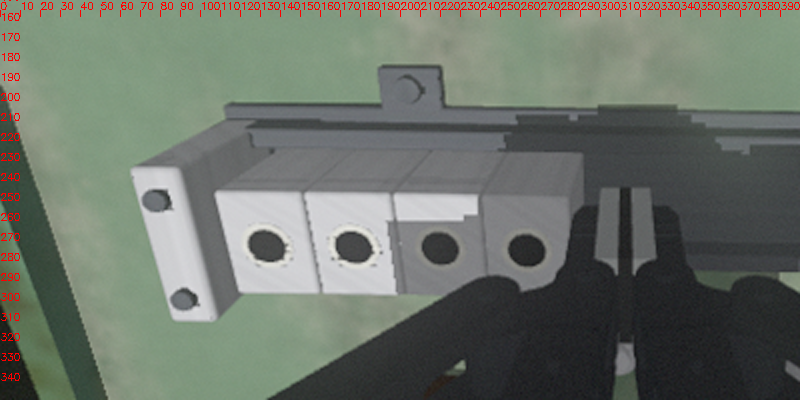

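```bash
python3 -m handwheel '[{"x":0,"y":-0.1,"z":0,"yaw":0,"claw":0},{"x":0,"y":-0.2,"z":0,"yaw":0,"claw":0},{"x":0,"y":-0.3,"z":0,"yaw":0,"claw":0},{"x":0,"y":-0.4,"z":0,"yaw":0,"claw":0},{"x":0,"y":-0.5,"z":0,"yaw":0,"claw":0}]'
python3 - <<'E'
from h import *
from rig import arm
f=arm.grab_frame('wrist');np.savez('/tmp/w7.npz',**f);crop(f,50,200,290,320,3,'pics/w7.png');s=arm.read_state();print(s['eef_pos'],s['ft_force'])
E
```

```text
t: 5.4
eef_pos: [527.1, -59.4, 42.2]
eef_rot: [-179.5, 0.3, 0.2]
ft_force: [-0.5, -7.5, -2.2]
grip_width: 0.1
[527.09277181 -59.48483762  42.15961966] [ 0.4299438  -5.24813923 -0.9765199 ]
```

View pics/w7.png

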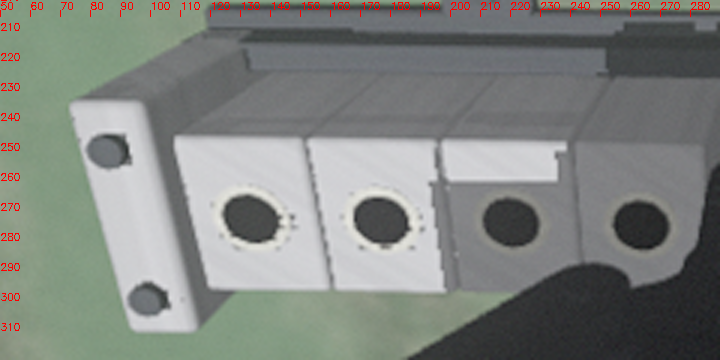

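```bash
python3 -m handwheel '[{"x":0,"y":-0.1,"z":0,"yaw":0,"claw":0},{"x":0,"y":-0.2,"z":0,"yaw":0,"claw":0},{"x":0,"y":-0.3,"z":0,"yaw":0,"claw":0},{"x":0,"y":-0.4,"z":0,"yaw":0,"claw":0},{"x":0,"y":-0.4,"z":0,"yaw":0,"claw":0}]'
python3 - <<'E'
from h import *
from rig import arm
f=arm.grab_frame('wrist');np.savez('/tmp/w7.npz',**f);crop(f,50,200,290,320,3,'pics/w8.png');s=arm.read_state();print(s['eef_pos'],s['ft_force'])
E
```

```text
t: 5.95
eef_pos: [526.8, -59.2, 42.3]
eef_rot: [-179.8, 0.3, 0.0]
ft_force: [-0.1, -10.9, -1.5]
grip_width: 0.2
[526.85981484 -59.20841533  42.27462547] [ -0.15933854 -10.1122228   -1.57433522]
```

View pics/w8.png

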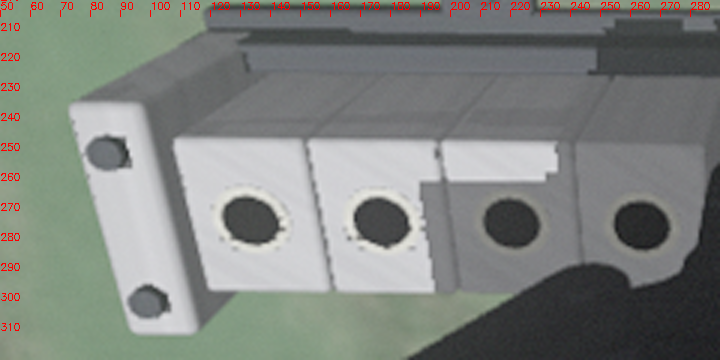

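Run:
```python
from h import *
f=dict(np.load('/tmp/w7.npz'))
c=lambda L:(np.array(L,float)+.5)/3-.5+[50,200]
b=atz(f,c([(251,221),(381,222),(511,224),(642,226)]),34);s=atz(f,c([(138,102),(197,332)]),38)
print(b.round(1),s.round(1)); print('front-to-stop', s[:,1].mean()-b[0,1],'want 11')
```

```text
[[526.   32.4  34. ]
 [525.8  10.3  34. ]
 [525.4 -11.7  34. ]
 [525.1 -34.   34. ]] [[549.9  42.9  38. ]
 [506.5  43.2  38. ]]
front-to-stop 10.650786837853168 want 11
```

```bash
python3 -m handwheel '[{"x":0,"y":1,"z":0,"yaw":0,"claw":0},{"x":0,"y":2.5,"z":0,"yaw":0,"claw":0},{"x":0,"y":3.5,"z":-3,"yaw":0,"claw":0},{"x":0,"y":4.5,"z":-7,"yaw":0,"claw":0},{"x":0,"y":5.6,"z":-8,"yaw":0,"claw":0}]'
python3 -m handwheel '[{"x":-3,"y":0,"z":0,"yaw":0,"claw":0},{"x":-6,"y":0,"z":0,"yaw":0,"claw":0},{"x":-7.3,"y":0,"z":0,"yaw":0,"claw":0},{"x":-7.3,"y":0,"z":0,"yaw":0,"claw":0},{"x":-7.3,"y":0,"z":0,"yaw":0,"claw":0}]'
python3 - <<'E'
from h import *
from rig import arm
f=arm.grab_frame('wrist');np.savez('/tmp/w9.npz',**f);cv2.imwrite('pics/w9.png',f['color'][:,:,::-1]);
f=arm.grab_frame('scene');np.savez('/tmp/s9.npz',**f);crop(f,262,150,412,270,5,'pics/s9.png')
s=arm.read_state();print(s['eef_pos'],s['ft_force'])
E
```

```text
t: 6.5
eef_pos: [529.3, -116.2, 125.4]
eef_rot: [-179.8, 0.0, 0.0]
ft_force: [0.9, 0.1, 0.4]
grip_width: -0.3
t: 7.0
eef_pos: [457.3, -116.2, 125.3]
eef_rot: [-179.8, -0.1, 0.1]
ft_force: [0.0, 0.0, -0.7]
grip_width: 0.0
[ 457.97770432 -116.10821615  125.27288749] [ 0.56684818 -0.36977368  0.2079249 ]
```

View pics/w9.png

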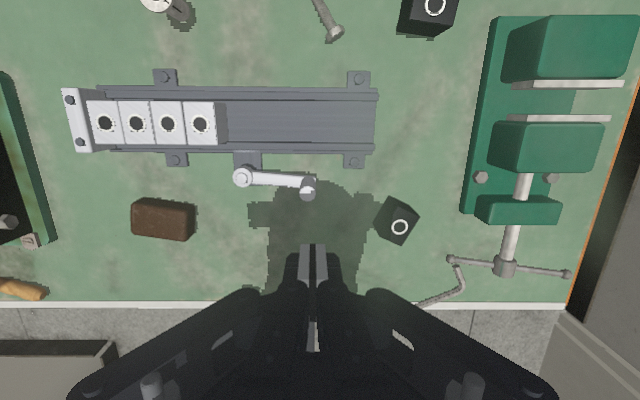

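View pics/s9.png

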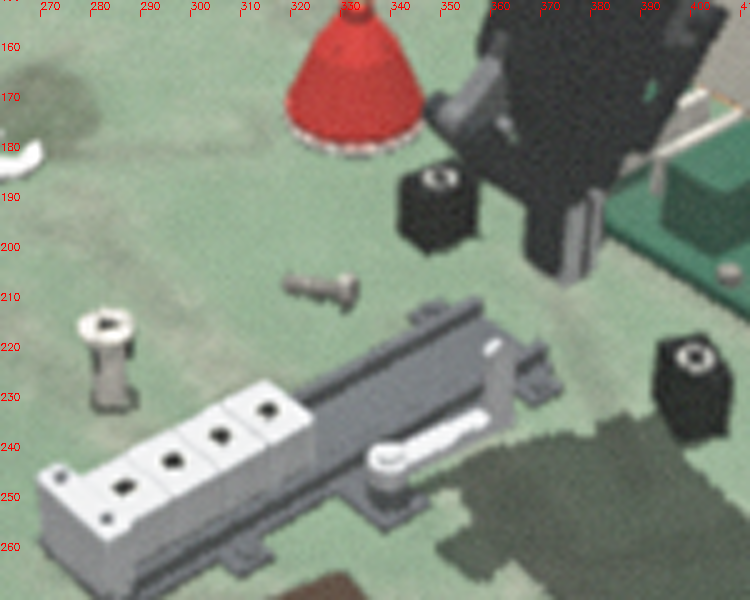

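Run:
```python
from h import *
f=dict(np.load('/tmp/w9.npz'))
print(atz(f,[(308,182)],52).round(1),atz(f,[(243,177)],22.5).round(1),'tip front mid',atz(f,[(314,245)],100).round(1), atz(f,[(399,228)],30).round(1))
f=dict(np.load('/tmp/s9.npz'))
P=proj(f,[(458,-116,100),(469,-116,100),(469,-101.5,100),(469,-130,100)]);print(((P-[262,150])*5).round())
```

```text
[[ 488.1 -112.6   52. ]] [[484.7 -60.5  22.5]] tip front mid [[ 464.  -116.7  100. ]] [[ 444.3 -185.9   30. ]]
[[554. 271.]
 [532. 257.]
 [504. 272.]
 [560. 242.]]
```

```bash
python3 -m handwheel '[{"x":-0.5,"y":0,"z":2.5,"yaw":0,"claw":0},{"x":-0.5,"y":0,"z":5,"yaw":0,"claw":0},{"x":-0.5,"y":0,"z":7.2,"yaw":0,"claw":0},{"x":-0.5,"y":0,"z":7.2,"yaw":0,"claw":0},{"x":-0.5,"y":0,"z":7.2,"yaw":0,"claw":0}]'
python3 - <<'E'
from h import *
from rig import arm
f=arm.grab_frame('wrist');np.savez('/tmp/w10.npz',**f);crop(f,160,80,460,300,2,'pics/w10.png')
f=arm.grab_frame('scene');crop(f,312,180,412,270,7,'pics/s10.png')
s=arm.read_state();print(s['eef_pos'],s['ft_force'],s['q'])
E
```

```text
t: 7.6
eef_pos: [453.7, -115.8, 53.2]
eef_rot: [-179.8, -0.1, 0.1]
ft_force: [-0.1, -0.5, 0.7]
grip_width: -0.3
[ 454.02131602 -115.96402719   54.09231363] [ 0.61849307 -0.14629175 -0.1796077 ] [  8.99618727  50.39902156  -0.2536536  124.37782859  -0.40639318
   5.03700427 -80.6796046 ]
```

View pics/w10.png

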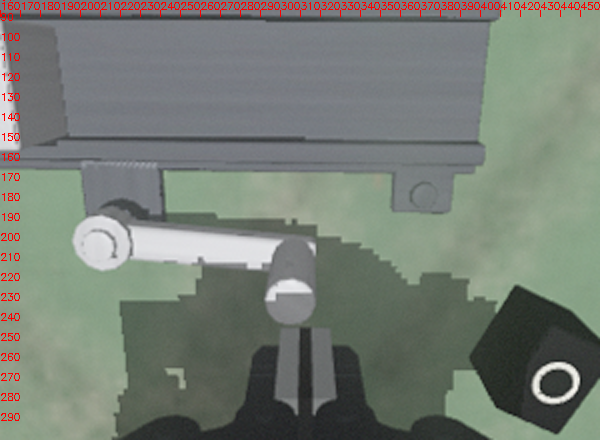

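View pics/s10.png

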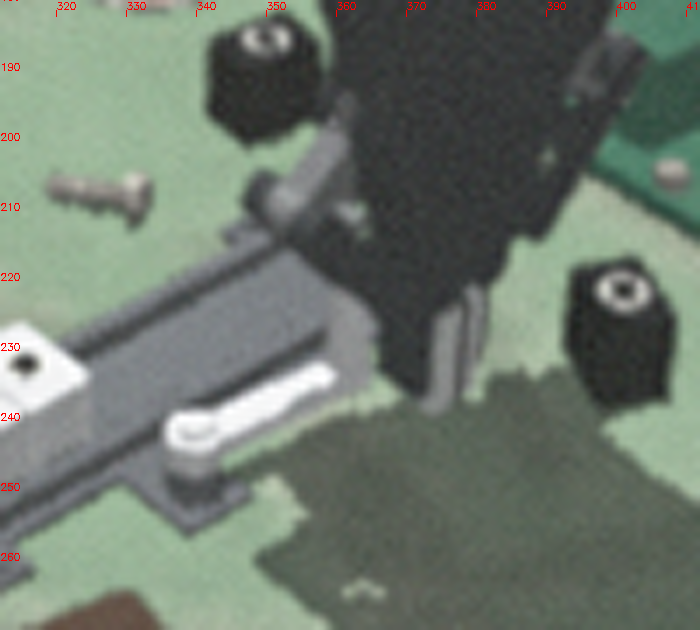

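```bash
cat > k.py <<'E'
import sys
from h import *
from rig import arm
s=arm.read_state();p=s['eef_pos'];M=R.from_euler('xyz',s['eef_rot'],degrees=True).as_matrix();y0=s['eef_rot'][2]
d=float(sys.argv[1])
print(p.round(1),round(y0,1),s['ft_force'].round(1),s['q'].round(0))
for th in map(float,sys.argv[2:]):
    t=np.radians(th);W=np.array([485+52*np.sin(t)-d*np.cos(t),-61.5-52*np.cos(t)-d*np.sin(t),53.5])
    q=M.T@(W-p)/10;print(th,W.round(1),'row',q.round(2),'yaw',round(-(th-y0),1))
E
python3 k.py 16 -4 0 4 8 12
```

```text
[ 454.  -116.    54.1] 0.1 [ 0.6 -0.1 -0.2] [  9.  50.  -0. 124.  -0.   5. -81.]
-4.0 [ 465.4 -112.3   53.5] row [ 1.14 -0.37  0.06] yaw 4.1
0.0 [ 469.  -113.5   53.5] row [ 1.5  -0.24  0.07] yaw 0.1
4.0 [ 472.7 -114.5   53.5] row [ 1.86 -0.14  0.07] yaw -3.9
8.0 [ 476.4 -115.2   53.5] row [ 2.24 -0.07  0.07] yaw -7.9
12.0 [ 480.2 -115.7   53.5] row [ 2.61 -0.02  0.07] yaw -11.9
```

```bash
python3 -m handwheel '[{"x":0.8,"y":-0.2,"z":0.05,"yaw":0,"claw":0},{"x":1.5,"y":-0.25,"z":0.05,"yaw":0,"claw":0},{"x":1.85,"y":-0.15,"z":0.05,"yaw":-4,"claw":0},{"x":2.25,"y":-0.05,"z":0.05,"yaw":-8,"claw":0},{"x":2.6,"y":0,"z":0.05,"yaw":-12,"claw":0}]'
python3 - <<'E'
from h import *
from rig import arm
f=arm.grab_frame('wrist');crop(f,160,80,460,300,2,'pics/w11.png')
E
python3 k.py 16 16 21 26 31 36
```

```text
t: 8.2
eef_pos: [480.9, -115.7, 54.2]
eef_rot: [-179.9, -0.3, 12.3]
ft_force: [0.1, 0.9, -0.3]
grip_width: 0.1
[ 481.8 -115.9   54.2] 12.4 [ 0.2 -0.3 -0.1] [  9.  51.  -1. 120.   5.   9. -75.]
16.0 [ 484.  -115.9   53.5] row [0.21 0.05 0.07] yaw -3.6
21.0 [ 488.7 -115.8   53.5] row [0.68 0.14 0.08] yaw -8.6
26.0 [ 493.4 -115.3   53.5] row [1.15 0.19 0.08] yaw -13.6
31.0 [ 498.1 -114.3   53.5] row [1.63 0.2  0.08] yaw -18.6
36.0 [ 502.6 -113.    53.5] row [2.1  0.17 0.09] yaw -23.6
```

View pics/w11.png

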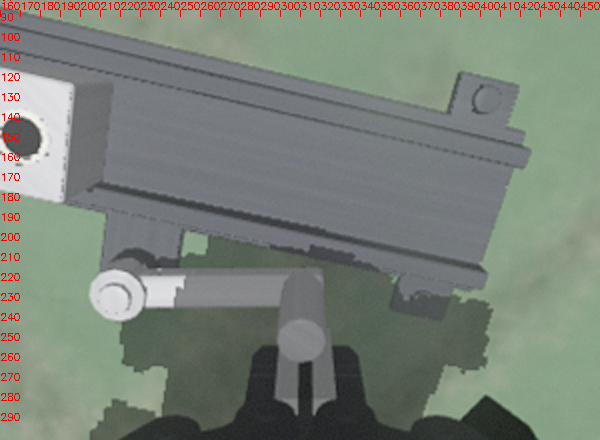

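```bash
python3 -m handwheel '[{"x":0.2,"y":0.05,"z":0.07,"yaw":-3.6,"claw":0},{"x":0.7,"y":0.15,"z":0.07,"yaw":-8.6,"claw":0},{"x":1.15,"y":0.2,"z":0.08,"yaw":-13.6,"claw":0},{"x":1.65,"y":0.2,"z":0.08,"yaw":-18.6,"claw":0},{"x":2.1,"y":0.15,"z":0.09,"yaw":-23.6,"claw":0}]'; python3 k.py 16 41 46 51 56 61
```

```text
t: 8.75
eef_pos: [503.4, -113.1, 53.9]
eef_rot: [179.9, -0.4, 36.1]
ft_force: [-0.3, -0.4, 2.2]
grip_width: -0.2
[ 503.4 -113.1   53.9] 36.1 [-0.3 -0.4  2.2] [ 11.  51.  -5. 116.  16.  13. -62.]
41.0 [ 507.  -111.2   53.5] row [0.41 0.06 0.05] yaw -4.9
46.0 [ 511.3 -109.1   53.5] row [0.88 0.14 0.05] yaw -9.9
51.0 [ 515.3 -106.7   53.5] row [1.35 0.18 0.05] yaw -14.9
56.0 [ 519.2 -103.8   53.5] row [1.82 0.18 0.06] yaw -19.9
61.0 [ 522.7 -100.7   53.5] row [2.3  0.14 0.06] yaw -24.9
```

```bash
python3 -m handwheel '[{"x":0.4,"y":0.05,"z":0.05,"yaw":-5,"claw":0},{"x":0.9,"y":0.15,"z":0.05,"yaw":-10,"claw":0},{"x":1.35,"y":0.2,"z":0.05,"yaw":-15,"claw":0},{"x":1.8,"y":0.2,"z":0.06,"yaw":-20,"claw":0},{"x":2.3,"y":0.15,"z":0.06,"yaw":-25,"claw":0}]'; python3 k.py 16 66 71 76 81 85
python3 - <<'E'
from h import *
from rig import arm
f=arm.grab_frame('wrist');crop(f,160,80,460,300,2,'pics/w12.png')
E
```

```text
t: 9.25
eef_pos: [523.6, -101.3, 54.0]
eef_rot: [179.7, -0.3, 61.2]
ft_force: [-0.4, -1.0, -0.4]
grip_width: 0.1
[ 523.6 -101.3   54. ] 61.2 [-0.4 -1.  -0.4] [ 12.  52. -10. 113.  27.  17. -49.]
66.0 [526.  -97.3  53.5] row [0.47 0.02 0.05] yaw -4.8
71.0 [529.  -93.6  53.5] row [0.94 0.1  0.05] yaw -9.8
76.0 [531.6 -89.6  53.5] row [1.41 0.14 0.06] yaw -14.8
81.0 [533.9 -85.4  53.5] row [1.89 0.14 0.06] yaw -19.8
85.0 [535.4 -82.   53.5] row [2.27 0.11 0.06] yaw -23.8
```

View pics/w12.png

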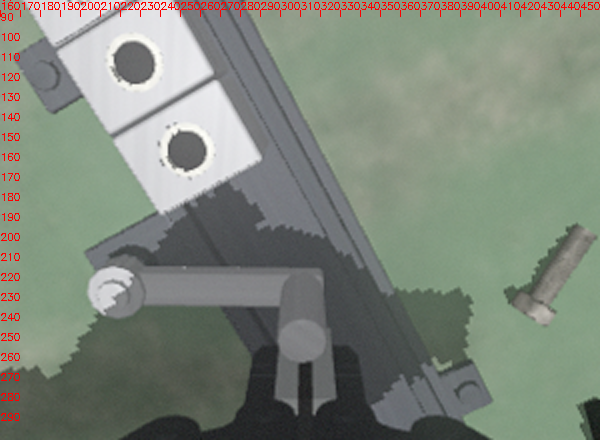

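```bash
python3 -m handwheel '[{"x":0.45,"y":0.05,"z":0.05,"yaw":-5,"claw":0},{"x":0.95,"y":0.1,"z":0.05,"yaw":-10,"claw":0},{"x":1.4,"y":0.15,"z":0.06,"yaw":-15,"claw":0},{"x":1.9,"y":0.15,"z":0.06,"yaw":-20,"claw":0},{"x":2.25,"y":0.1,"z":0.06,"yaw":-24,"claw":0}]'; python3 k.py 15 87 88 89 90 90
```

```text
t: 9.8
eef_pos: [537.0, -81.3, 54.0]
eef_rot: [179.4, -0.1, 85.5]
ft_force: [0.6, -0.7, -0.9]
grip_width: -0.2
[537.  -81.3  54. ] 85.5 [ 0.6 -0.7 -0.9] [ 13.  52. -15. 112.  36.  20. -36.]
87.0 [536.1 -79.2  53.5] row [ 0.21 -0.1   0.05] yaw -1.5
88.0 [536.4 -78.3  53.5] row [ 0.3  -0.08  0.05] yaw -2.5
89.0 [536.7 -77.4  53.5] row [ 0.39 -0.05  0.05] yaw -3.5
90.0 [537.  -76.5  53.5] row [ 0.48 -0.03  0.05] yaw -4.5
90.0 [537.  -76.5  53.5] row [ 0.48 -0.03  0.05] yaw -4.5
```

```bash
python3 -m handwheel '[{"x":0.15,"y":0,"z":0.05,"yaw":-1.5,"claw":0},{"x":0.3,"y":0,"z":0.05,"yaw":-3,"claw":0},{"x":0.4,"y":0,"z":0.05,"yaw":-4.5,"claw":0},{"x":0.5,"y":0,"z":0.05,"yaw":-4.5,"claw":0},{"x":0.6,"y":0,"z":0.05,"yaw":-4.5,"claw":0}]'; python3 k.py 15 90
python3 - <<'E'
from h import *
from rig import arm
f=arm.grab_frame('wrist');crop(f,160,80,460,300,2,'pics/w13.png')
E
```

```text
t: 10.3
eef_pos: [537.9, -77.7, 53.8]
eef_rot: [179.4, 0.1, 89.8]
ft_force: [1.8, -5.3, 1.6]
grip_width: 0.0
[537.9 -77.7  53.8] 89.8 [ 1.8 -5.3  1.6] [ 13.  52. -16. 112.  38.  20. -33.]
90.0 [537.  -76.5  53.5] row [ 0.12 -0.09  0.02] yaw -0.2
```

View pics/w13.png

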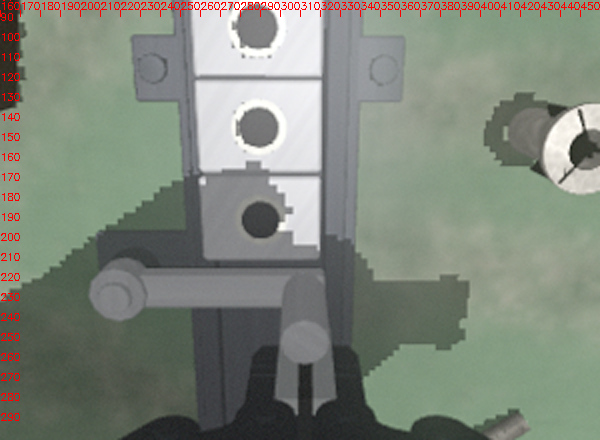

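```bash
python3 -m handwheel '[{"x":0.1,"y":0,"z":0,"yaw":0,"claw":0},{"x":0.2,"y":0,"z":0,"yaw":0,"claw":0},{"x":0.3,"y":0,"z":0,"yaw":0,"claw":0},{"x":0.3,"y":0,"z":0,"yaw":0,"claw":0},{"x":0.3,"y":0,"z":0,"yaw":0,"claw":0}]'
python3 -m handwheel '[{"x":-1,"y":0,"z":0,"yaw":0,"claw":0},{"x":-2.5,"y":0,"z":0,"yaw":0,"claw":0},{"x":-3.5,"y":0,"z":-3,"yaw":0,"claw":0},{"x":-4.5,"y":0,"z":-7,"yaw":0,"claw":0},{"x":-6,"y":0,"z":-11,"yaw":0,"claw":0}]'
python3 - <<'E'
from h import *
from rig import arm
f=arm.grab_frame('wrist');np.savez('/tmp/w14.npz',**f);crop(f,120,0,520,300,2,'pics/w14.png')
f=arm.grab_frame('scene');np.savez('/tmp/s14.npz',**f);crop(f,262,170,412,280,5,'pics/s14.png')
E
```

```text
t: 10.85
eef_pos: [537.9, -77.6, 53.8]
eef_rot: [179.4, 0.3, 89.6]
ft_force: [1.5, -8.3, 0.6]
grip_width: 0.3
t: 11.35
eef_pos: [535.5, -135.6, 164.9]
eef_rot: [179.5, 0.2, 89.8]
ft_force: [0.7, 0.0, -0.1]
grip_width: 0.0
```

View pics/w14.png

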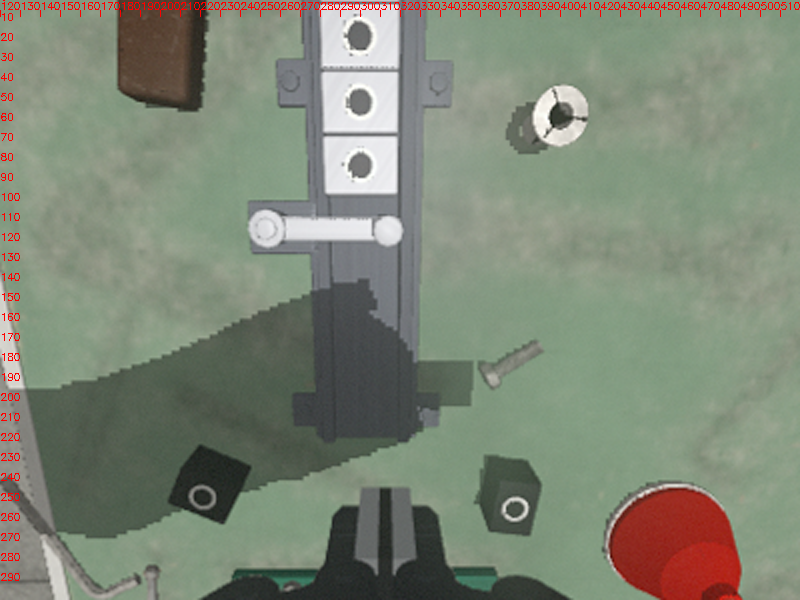

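View pics/s14.png

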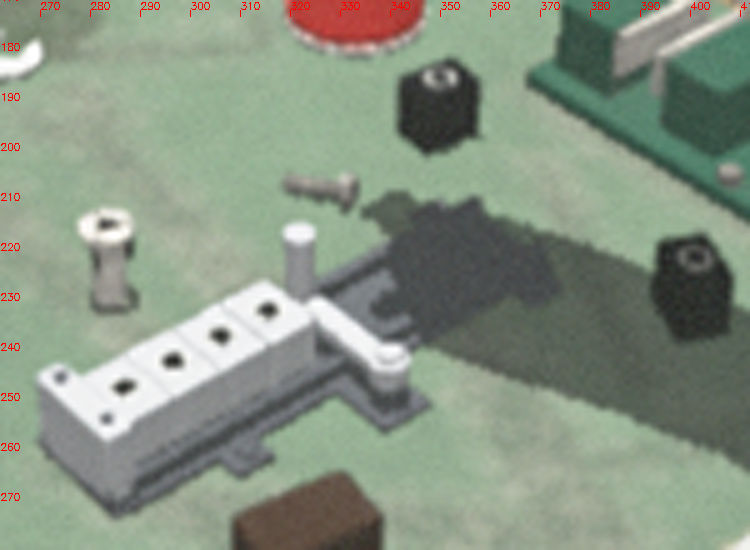

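Run:
```python
from h import *
f=dict(np.load('/tmp/s14.npz'))
c=lambda L:(np.array(L,float)+.5)/5-.5+[262,170]
print(atz(f,c([(124,387),(172,361),(220,335),(268,310)]),34).round(1)[:, :2])
P=atz(f,c([(390,355)]),22.5)[0];Q=atz(f,c([(299,233)]),52)[0];d=Q-P;print(P,Q,np.degrees(np.arctan2(d[0],-d[1])))
f=dict(np.load('/tmp/w14.npz'))
c=lambda L:(np.array(L,float)+.5)/2-.5+[120,0]
P=atz(f,c([(267,229)]),22.5)[0];Q=atz(f,c([(388,230)]),52)[0];d=Q-P;print(P,Q,np.hypot(*d[:2]),np.degrees(np.arctan2(d[0],-d[1])))
```

```text
[[527.1  29.5]
 [527.    7.7]
 [526.9 -14.8]
 [526.3 -37.5]]
[487.12710863 -64.40751103  22.5       ] [536.90828195 -61.89525791  52.        ] 92.88903375858241
[484.79753479 -60.508097    22.5       ] [537.12580381 -60.39807288  52.        ] 52.32838468685777 90.12046850414119
```

```bash
python3 -c "
from rig import arm
s=arm.read_state();print(s['t'],s['ft_force']);print(arm.close_job())"
```

```text
11.45 [0.86314652 0.30229025 0.79535506]
the job is handed in; nothing more can be done
None
```

The job is done and handed in at 11.45 s; the hand-in itself reports no verdict. With the gripper shut, I pushed the row along the rail from behind until it stopped against the end stop. I then swung the keeper round by its post, turning the tool with it, until it reached its limit, and backed the gripper clear.

**Row:** The final scene picture put the four spacers at rail x of about 92, 70, 48 and 25 mm. Their places are 92, 70, 48 and 26 mm, so all are within about 1 mm. While I was still pushing, the wrist camera showed the front block touching the stop (10.7 mm measured from block centre to stop face, 11 mm expected). The force also rose to 10.9 N with almost no further movement. The four blocks still touch and stand upright.

**Keeper:** The wrist picture gave 90.1° (1.573 rad), and it did not move when I pushed it against its limit with about 8 N. The scene camera gave 92.9°, which is past the keeper's limit, so I put that down to reading the small picture.

**Other things:** In the final pictures the collet, bolt and wax block look unmoved, and so do both black look-alike blocks. The hex key was only partly in view and I did not check its position closely. The arm never went near it, and I felt no unexpected forces.

**Camera disagreement:** The scene and wrist cameras differed from each other by up to about 4 mm. I therefore relied on measured force and relative positions for the final contacts.

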